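# Lock the red plug's cam coupler on the leak-test bench

## Robot

A 6-joint arm with a two-finger parallel gripper is mounted at the origin on the work surface. World frame = base frame: x ahead of the robot, y to its left, z up, the work surface at z = 0. Lengths are in mm, angles in rad, forces in N, time in s.
With the tool pointing down it reaches from about 350 to 875 mm from the base axis. Payload 4.2 kg.
Tool frame: the origin (TCP) lies between the finger pads; the fingertips stand 17 mm ahead of it and the grasp point (between the pads) lies 2 mm behind it (nose_length is the distance from the TCP to the fingertips, in mm); z points along the fingers, y is the direction in which the jaws open and shut (so a half turn about z gives the same grasp; the last joint's range is limited). The gripper opens to 85 mm and grips with 20 to 120 N. Pads are 22 mm wide; open, the fingers measure 114 mm over their backs; the gripper's body (76 mm by 85 mm) begins 54 mm behind the grasp point. The pads swing forward as they close: fully open they stand 13 mm farther back than shut.
Start: joints at [-0.97, 0.385, 0.008, 0, -1.194, -0.259], TCP at [209.504, -588.818, 248.312] pointing down, gripper open.
Joint ranges: [-3.14, 3.14], [-1.21, 2.06], [-1.07, 1.41], [-3.16, 2.05], [-2.99, -0.16], [-3.1, 3.1]. Speed limits (rad/s): [2.79, 2.79, 3.14, 3.14, 3.14, 3.14].

## Interface

Orientations are given as a unit quaternion [x, y, z, w].
In Python, from bench import * gives the robot as it stands.
- The arm moves only by the tool jog_arm, never from a script. Its argument "increments" is a list of rows, each a list of 4 numbers: the shift along the tool's x, y, z in m, then the turn about the tool's z in degrees. A call has 1 to 10 rows; each row is the pose to reach, as a shift and turn from the pose measured when the call began, along the tool's axes at that moment; what a row does not reach only later rows make up. A row lasts 1/8 s, in which the tool goes at most 62.5 mm and 10.7 degrees, less where a joint would pass 70% of its speed; a pose out of reach is approached as far as the arm can. A call with a gripper value outside its range is refused whole. "hand" is the gripper's target within -1 to 1 (fully open at 1, half-way at 0, shut at -1), set as the call begins (left out, the last holds). The fingers move at their own pace and stop on an object; the grip force is fixed at half the most. Time passes only in rows, so rows that repeat a pose let the fingers close. It gives the time, the measured TCP pose, the force and the opening at its end, in the units of the state.
- read_state(): the state, without advancing time (a new reading comes with each control period).
- get_image(name): name is "scene" or "top" or "wrist"; returns the picture (384x512x3 uint8, red, green, blue); there is no depth.
- calibration(name): a dict with "fx", "fy", "cx", "cy" (pixels), "position" and "rotation" of the camera in the world; the wrist camera has in their place "hand_eye" (4x4, takes a point from camera to tool coordinates, whose origin is the TCP and whose axes are the flange's). Camera axes: x right, y up, looking along -z (the intrinsics and any distortion apply to the point x, -y, -z); pixel columns grow to the right and rows downward; lengths in mm; the calibration is good to about 2 mm. A picture is of the moment at which its call begins: read the wrist's pose just before it. calibration takes no time and is no camera call.
- job_done(): hands the job in, once; it reports no verdict.
The state is a dict: "clock": time; "joints": joint angles; "joint_vel": joint speeds; "joint_efforts": joint torques, N m; "position": TCP position; "ee_rot": TCP orientation; "contact_force": force on the tool from outside, world axes, zero at the start; "wrist_torque": the same for the moment, N m; "gripper_width": finger opening in mm.
Only numpy, scipy, OpenCV 4.12 (cv2) and the standard library are available. Lean on these libraries where they do the work, as an engineer would, in place of code of your own. Each camera call takes 0.05 s, during which the arm holds its last target.

## Task

Two upright cam couplers stand on the assembly bench, each with a grooved plug already pushed home in its mouth and both brass cam arms raised. On the coupler that holds the red plug, swing the two cam arms down together, not one after the other, until both lie fully home against the coupler's body, and leave the plug seated. Do not touch the coupler with the black plug.

Things in the scene. Friction and masses are not known exactly. Their poses are not given: they have to be found in the camera images.
- red_coupler: Fixed coupler to lock, holds the red plug: aluminium cup, 43 mm across, mouth up, rim at z 122 mm, on a pipe over a dark foot plate 100 x 100 x 14 mm; small gauge at +x (to x 55, z 52 mm). Origin: centre of the foot's underside, z up. Brass cam arms pivot at (0, +/-23, 115) mm about x, swing in the y-z plane, reach 60 mm. Raised: tips to 85 mm from the axis, z to 157 mm. Locked: 59 mm over both.
- cam_left (a joint): Cam arm at the red coupler's +y side, 7 mm thick, 14 to 22 mm wide, rad: 0 = locked, hanging straight down beside the body; 1.57 = level, outward; 2.3 = most raised. Starts 1.75 to 2.2. Stays where left: some 4 to 5 N at 20 mm from the pivot moves it. Fingers 75 mm or more apart along the coupler's y, lowered to tips 30 mm below the pivots, push both arms down; closing them swings both home.
- cam_right (a joint): The same brass cam arm at the red coupler's -y side, rad: 0 = locked, hanging straight down, its end 55 mm above the bench; 1.57 = level, outward; 2.3 = most raised. Starts 1.75 to 2.2.
- red_plug: Loose red grooved plug (the adapter), about 120 g, flange 40 mm across, 39 mm tall, standing in the red coupler's cup with 1.5 mm of play all round. Origin: centre of its underside, z up. Seated, the origin is 94 mm and its top 133 mm above the bench, so 18 mm above the arm pivots.
- black_coupler: A second, identical coupler with a black plug, its arms raised too: leave it alone. Origin: centre of the foot plate's underside, same axes and offsets. Its axis is 240 mm or more from the red one's.
Things that resemble listed ones, but are neither listed nor needed, are in the scene too. Leave any blue or grey look-alike of the red_plug alone.

How it is judged:
By the outcome, as a careful person would: the job done as asked, in the order asked, and still so for the second after the job is handed in, with the robot touching nothing.
It also fails if it takes over 29 s, if anything falls off the work surface, if the arm or the gripper's body presses on something with over 40 N, if the wrist force passes 120 N, or if a joint passes its speed limit or range.

## Working session

There is one attempt and no reset: what is moved stays moved. The work goes in short steps, Python scripts to look and compute and a tool call to move; the robot and the scene stay as the last step left them, time stands still between calls to the robot, and variables do not carry over. Pictures are saved under pics/ and viewed, and the job is handed in when it is done.

Besides the shell and the picture viewer there is one more tool, called after "Emit:" as a command line: name --pt "numbers of a row" for each row, then --argument value for the rest. jog_arm: Moves the arm, as the interface text tells. Its arguments: {"type":"object","properties":{"increments":{"type":"array"},"hand":{"type":"number"}},"required":["increments"]}

```bash
mkdir -p pics; ls; python3 - <<'E'
from bench import *
import cv2
s=read_state();print(s)
for n in("scene","top","wrist"):
    cv2.imwrite(f"pics/{n}0.png",get_image(n)[:,:,::-1]);print(n,calibration(n))
E
```

```text
pics
{'clock': 0.0, 'joints': array([-9.70386898e-01,  3.85549276e-01,  6.58980530e-03, -5.43470134e-04,
       -1.19401955e+00, -2.58563938e-01]), 'joint_vel': array([ 0.00132683, -0.00073564, -0.00085606,  0.00015188, -0.00087632,
        0.00032889]), 'joint_efforts': array([ 4.16105422e-05, -3.92288733e+01,  1.88393515e+01,  4.18598369e+00,
       -4.72035041e-03, -4.27423089e-06]), 'position': array([ 209.32674278, -588.29398058,  247.2052617 ]), 'ee_rot': array([-1.69992820e-01,  9.85444664e-01,  1.09740041e-03, -2.24814815e-04]), 'contact_force': array([ 0.61009626,  0.27491343, -0.2484026 ]), 'wrist_torque': array([0.0107838 , 0.07400395, 0.01400151]), 'gripper_width': 85.15891159975706}
scene {'fx': 350.559558959799, 'fy': 350.559558959799, 'cx': 258.1941884731615, 'cy': 187.58971034188406, 'position': array([1009.07514659, -439.2652318 ,  513.22447603]), 'rotation': array([0.43341399, 0.19894349, 0.35101186, 0.80583154])}
top {'fx': 398.4944463401108, 'fy': 398.4944463401108, 'cx': 252.7301388928182, 'cy': 190.4225791693129, 'position': array([ 472.48542971,  -37.74132616, 1066.23845606]), 'rotation': array([ 0.02832304, -0.03942378, -0.69693373,  0.7154907 ])}
wrist {'fx': 290.9229927212661, 'fy': 290.9229927212661, 'cx': 252.9176215681807, 'cy': 189.46693461551044, 'hand_eye': array([[-8.71592692e-04,  9.46748732e-01,  3.21972171e-01,
         8.36525680e+01],
       [ 9.99999573e-01,  9.24515902e-04, -1.14666399e-05,
        -5.70493864e-01],
       [-3.08524419e-04,  3.21972023e-01, -9.46749133e-01,
        -1.26679354e+02],
       [ 0.00000000e+00,  0.00000000e+00,  0.00000000e+00,
         1.00000000e+00]])}
```

View pics/scene0.png

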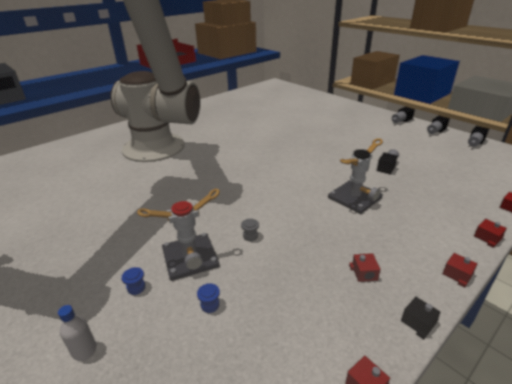

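View pics/top0.png

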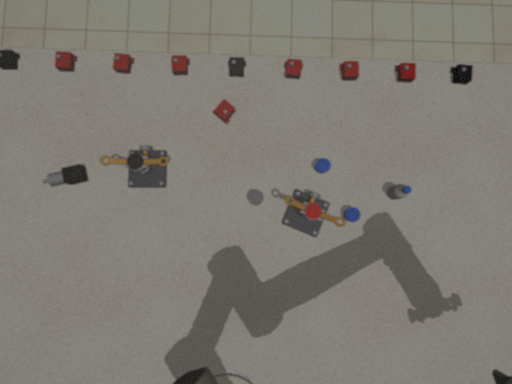

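View pics/wrist0.png

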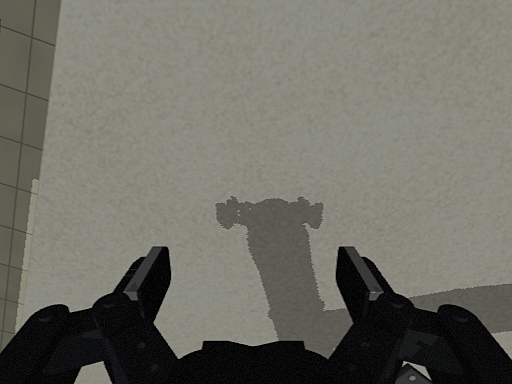

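Red coupler: the red plug is at scene (182,208) and top (313,211). The black coupler is at scene (360,155) and top (135,161). Blue look-alikes sit at top (322,165) and (352,214), a grey one at (256,197), and red blocks lie along the table edge. Next I'll take a close crop and measure.

```bash
cat > h.py <<'E'
import numpy as np
from bench import *
from scipy.spatial.transform import Rotation as R
def ray(n,u,v):
    c=calibration(n); d=np.array([(u-c['cx'])/c['fx'],-(v-c['cy'])/c['fy'],-1.])
    return c['position'],R.from_quat(c['rotation']).apply(d)
def plane(n,u,v,z):
    p,d=ray(n,u,v); return p+d*(z-p[2])/d[2]
def tri(a,b):
    p,d=a;q,e=b;A=np.c_[d,-e];t=np.linalg.lstsq(A,q-p,rcond=None)[0];x=p+d*t[0];y=q+e*t[1];return (x+y)/2,np.linalg.norm(x-y)
E
python3 - <<'E'
import cv2
from h import *
t=cv2.imread('pics/top0.png');s=cv2.imread('pics/scene0.png')
a=cv2.resize(t[165:250,260:380],None,fx=6,fy=6,interpolation=cv2.INTER_CUBIC);b=cv2.resize(s[175:290,125:255],None,fx=5,fy=5,interpolation=cv2.INTER_CUBIC)
cv2.imwrite('pics/ct.png',a);cv2.imwrite('pics/cs.png',b)
for n,im,box in(("top",t,(165,250,260,380)),("scene",s,(175,290,125,255))):
    h=cv2.cvtColor(im,cv2.COLOR_BGR2HSV)
    red=cv2.inRange(h,(0,150,60),(5,255,255))|cv2.inRange(h,(174,150,60),(180,255,255))
    br=cv2.inRange(h,(10,120,90),(25,255,255))
    for nm,m in(("red",red),("brass",br)):
        k=np.zeros_like(m);y0,y1,x0,x1=box;k[y0:y1,x0:x1]=m[y0:y1,x0:x1]
        c,l,st,ce=cv2.connectedComponentsWithStats(k)
        for i in range(1,c):
            if st[i,4]>12:
                print(n,nm,st[i],ce[i])
                if nm=="red" : print(plane(n,*ce[i],133))
E
```

```text
top red [306 203  15  15 167] [313.02994012 210.53892216]
[ 518.80735906 -194.00495191  133.        ]
top brass [286 196  19  14 101] [295.14851485 203.03960396]
top brass [310 197   5   6  19] [311.84210526 199.68421053]
top brass [320 213  25  13  96] [331.40625 218.09375]
scene red [172 202  20  13 185] [181.51891892 207.6972973 ]
[ 525.54403684 -196.98335529  133.        ]
scene brass [193 189  26  20 119] [206.23529412 198.84033613]
scene brass [138 209  32   7 118] [153.8220339  212.97457627]
```

View pics/ct.png

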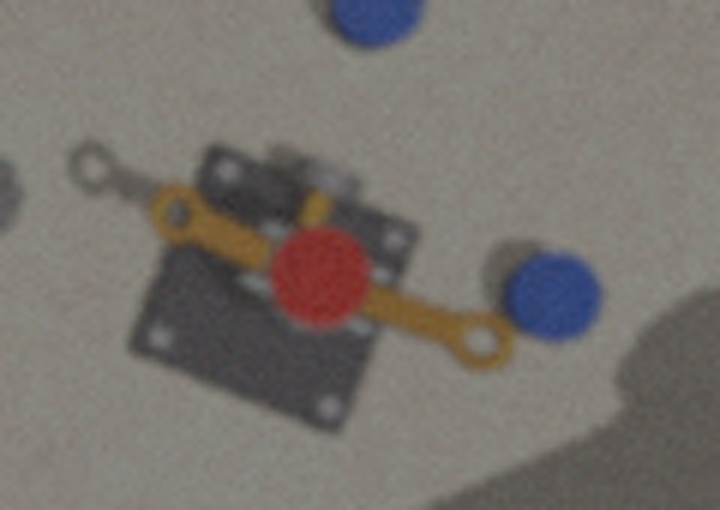

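View pics/cs.png

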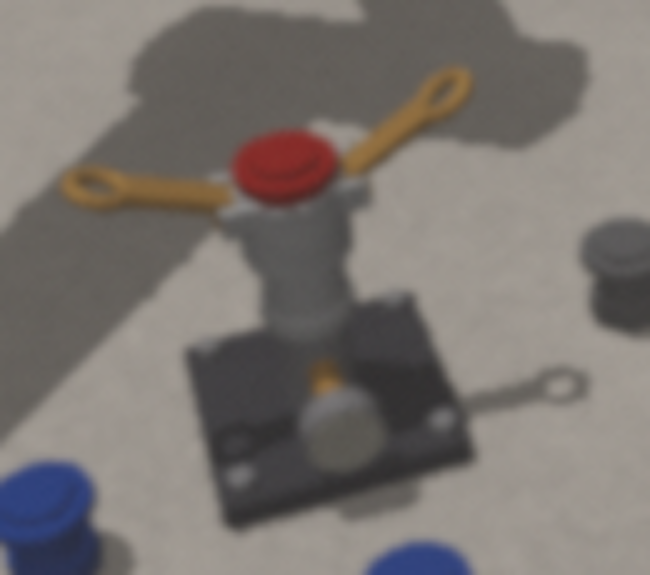

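```bash
python3 - <<'E'
from h import *
C=np.array([(213,147),(415,227),(340,432),(132,350)])/6.+[259.6,164.6]
P=np.array([plane('top',*c,14) for c in C]);print(P,P.mean(0))
print([np.linalg.norm(P[i]-P[i-1]) for i in range(4)])
d=[P[0]-P[1],P[3]-P[2]];print('y yaw',[np.degrees(np.arctan2(-v[0],v[1])) for v in d])
d=[P[0]-P[3],P[1]-P[2]];print('x yaw',[np.degrees(np.arctan2(v[1],v[0])) for v in d])
S=np.array([(190,348),(405,293),(472,452),(228,522)])/5.+[124.6,174.6]
Q=np.array([plane('scene',*c,14) for c in S]);print(Q,Q.mean(0))
# bolts
for B,n in((np.array([(228,171),(397,239),(330,406),(160,337)])/6.+[259.6,164.6],'top'),(np.array([(397,298),(443,419),(240,475),(205,347)])/5.+[124.6,174.6],'scene')):
    q=np.array([plane(n,*c,16) for c in B]);print(n,'bolts',q.mean(0),[np.linalg.norm(q[i]-q[i-1]) for i in range(4)])
# arm tips ring centres
L,rl=tri(ray('top',179/6+259.6,213/6+164.6),ray('scene',447/5+124.6,93/5+174.6))
Rr,rr=tri(ray('top',482/6+259.6,340/6+164.6),ray('scene',95/5+124.6,187/5+174.6))
print('rings',L,rl,Rr,rr)
v=L-Rr;print('yaw arms',np.degrees(np.arctan2(-v[0],v[1])),(L+Rr)/2)
print('red tri',tri(ray('top',313,210.5),ray('scene',181.5,206)))
print('blue',plane('top',352,213.5,39))
s=read_state();M=R.from_quat(s['ee_rot']).as_matrix();print(M,s['position'])
E
```

```text
[[ 580.44878602 -165.5218974    14.        ]
 [ 547.32027289 -255.55838983   14.        ]
 [ 456.38646529 -223.21883606   14.        ]
 [ 489.8743583  -131.25431791   14.        ]] [ 518.50747063 -193.8883603    14.        ]
[np.float64(96.8400431743029), np.float64(95.93783586397558), np.float64(96.51323278766911), np.float64(97.87191413792358)]
y yaw [np.float64(-20.200859841165904), np.float64(-20.00855191045111)]
x yaw [np.float64(-20.723441916065358), np.float64(-19.577339594241938)]
[[ 458.70538171 -220.28290979   14.        ]
 [ 492.10448226 -133.68306046   14.        ]
 [ 588.62948589 -169.99835968   14.        ]
 [ 554.5162109  -258.50887389   14.        ]] [ 523.48889019 -195.61830096   14.        ]
top bolts [ 518.72365882 -195.23138402   16.        ] [np.float64(79.34086266401236), np.float64(80.21985875892553), np.float64(79.46297265278524), np.float64(80.21710011675273)]
scene bolts [ 516.43933289 -191.93305447   16.        ] [np.float64(82.44951428876853), np.float64(79.0139741776434), np.float64(80.46692224479042), np.float64(78.76525636132169)]
rings [ 541.85772977 -135.70645611  144.41932959] 2.8847867707600883 [ 495.24064813 -256.37965894  137.50542463] 0.13083655745908845
yaw arms -21.121969377191064 [ 518.54918895 -196.04305752  140.96237711]
red tri (array([ 519.17699282, -193.74482581,  131.85950905]), np.float64(0.8747538901158249))
blue [ 518.46641168 -310.86723594   39.        ]
[[-9.42186268e-01 -3.35088935e-01 -6.64568903e-04]
 [-3.35089574e-01  9.42185039e-01  1.52640769e-03]
 [ 1.14664551e-04  1.66085048e-03 -9.99998614e-01]] [ 209.36091581 -588.46214231  247.48172981]
```

Emit:
jog_arm --pt "-0.042 0.027 0 4" --pt "-0.085 0.054 0 8" --pt "-0.127 0.08 0 12" --pt "-0.169 0.107 0 16" --pt "-0.212 0.134 0 20" --pt "-0.254 0.161 0 24" --pt "-0.296 0.187 0 28" --pt "-0.339 0.214 0 32" --pt "-0.381 0.241 0 36" --pt "-0.4235 0.268 0 39.9" --hand 1

```text
clock: 1.4
position: [519.2, -192.5, 247.7]
ee_rot: [0.177, 0.984, 0.001, -0.001]
contact_force: [-0.1, -0.2, -0.6]
gripper_width: 85.5
```

Emit:
jog_arm --pt "0 0 0 0" --pt "0 0 0 0"

```text
clock: 1.65
position: [519.0, -192.3, 247.3]
ee_rot: [0.177, 0.984, 0.001, -0.001]
contact_force: [0.1, 0.5, -0.3]
gripper_width: 85.3
```

```bash
cat > look.py <<'E'
import sys,cv2
from h import *
for i in range(1):
    s=read_state();im=get_image('wrist')
cv2.imwrite(f'pics/{sys.argv[1]}.png',im[:,:,::-1])
M=R.from_quat(s['ee_rot']).as_matrix();p=s['position'];print(s['clock'],p,s['gripper_width'],s['contact_force']);print(M.round(4),s['joints'].round(3))
y=M[:,1];print('jaw yaw',np.degrees(np.arctan2(-y[0],y[1])))
print('err in tool to (518.6,-194.3):',M.T@(np.array([518.6,-194.3,p[2]])-p))
h=cv2.cvtColor(im,cv2.COLOR_RGB2HSV)
m=cv2.inRange(h,(0,150,50),(6,255,255))|cv2.inRange(h,(174,150,50),(180,255,255))
c,l,st,ce=cv2.connectedComponentsWithStats(m);k=calibration('wrist');H=k['hand_eye']
for i in range(1,c):
    if st[i,4]>80:
        u,v=ce[i];d=M@H[:3,:3]@np.array([(u-k['cx'])/k['fx'],-(v-k['cy'])/k['fy'],-1]);o=p+M@H[:3,3]
        x=o+d*(133-o[2])/d[2];print(st[i],ce[i],'red at z133',x,'tool',M.T@(x-p))
E
python3 look.py w1
```

```text
1.65 [ 518.96783267 -192.30664681  247.27797055] 85.25458386424266 [ 0.07868676  0.53806406 -0.33292671]
[[-9.373e-01  3.485e-01 -2.100e-03]
 [ 3.485e-01  9.373e-01  1.800e-03]
 [ 2.600e-03  9.000e-04 -1.000e+00]] [-0.063  0.265 -0.169 -0.002 -1.139 -1.863]
jaw yaw -20.398379680440325
err in tool to (518.6,-194.3): [-0.35000165 -1.99655923 -0.00281005]
[ 228  167   44   44 1474] [249.65400271 188.71234735] red at z133 [ 515.60992495 -194.94680107  133.        ] tool [  1.9283154   -3.75343456 114.27989254]
[ 437  256   52   45 1221] [461.24488124 278.8034398 ] red at z133 [674.67823143 -34.06783837 133.        ] tool [-91.09166006 202.47956154 114.23239453]
```

View pics/w1.png

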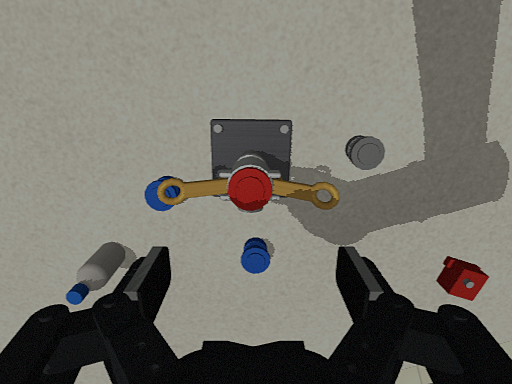

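Emit:
jog_arm --pt "0.0005 -0.0028 0.02 0" --pt "0.0005 -0.0028 0.04 0" --pt "0.0005 -0.0028 0.055 0" --pt "0.0005 -0.0028 0.055 0"

```text
clock: 2.2
position: [516.1, -195.8, 191.4]
ee_rot: [0.178, 0.984, 0.001, -0.002]
contact_force: [-1.2, 0.7, 0.6]
gripper_width: 85.3
```

```bash
python3 look.py w2
```

```text
2.2 [ 516.10113563 -195.77649232  191.41101947] 85.31228890316653 [-1.24922431  0.71430838  0.63424317]
[[-9.365e-01  3.506e-01 -4.500e-03]
 [ 3.506e-01  9.365e-01  2.000e-03]
 [ 4.900e-03  3.000e-04 -1.000e+00]] [-0.07   0.312 -0.252 -0.002 -1.011 -1.858]
jaw yaw -20.52287441518607
err in tool to (518.6,-194.3): [-1.8226179   2.25883779 -0.0082783 ]
[ 227  189   56   53 2276] [254.76230228 215.54217926] red at z133 [ 514.91292474 -194.91862388  133.        ] tool [ 1.12826416  0.37074341 58.41733089]
[ 466  281   46   51 1469] [491.13138189 305.90605854] red at z133 [650.90661659 -49.74694117 133.        ] tool [-75.33907839 184.00555222  58.09453261]
```

View pics/w2.png

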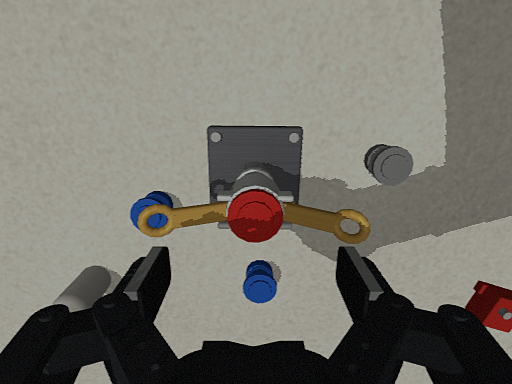

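Emit:
jog_arm --pt "0 0.0014 0 0" --pt "0 0.0014 0.012 0" --pt "0 0.0014 0.024 0" --pt "0 0.0014 0.036 0" --pt "0 0.0014 0.048 0" --pt "0 0.0014 0.06 0"

```text
clock: 3.0
position: [518.1, -194.7, 132.7]
ee_rot: [0.177, 0.984, 0.0, -0.0]
contact_force: [-0.2, 1.0, 10.4]
gripper_width: 85.2
```

```bash
python3 look.py w3
```

```text
3.0 [ 518.10953305 -194.65489269  132.66453098] 85.18737040883576 [-0.24452327  0.98164545 10.40217473]
[[-9.371e-01  3.492e-01 -7.000e-04]
 [ 3.492e-01  9.371e-01  4.000e-04]
 [ 8.000e-04  1.000e-04 -1.000e+00]] [-0.067  0.377 -0.325 -0.    -0.87  -1.861]
jaw yaw -20.437670512849785
err in tool to (518.6,-194.3): [-3.35668919e-01  5.03818397e-01 -2.31626244e-04]
[ 214  222   77   72 4265] [252.13552169 257.9957796 ] red at z133 [ 513.81549473 -194.44376674  133.        ] tool [ 4.09773242 -1.30156499 -0.33225933]
[499 327  13  28 197] [507.08121827 340.64974619] red at z133 [613.01100682 -79.9544044  133.        ] tool [-48.87533718 140.61889373  -0.3638938 ]
```

View pics/w3.png

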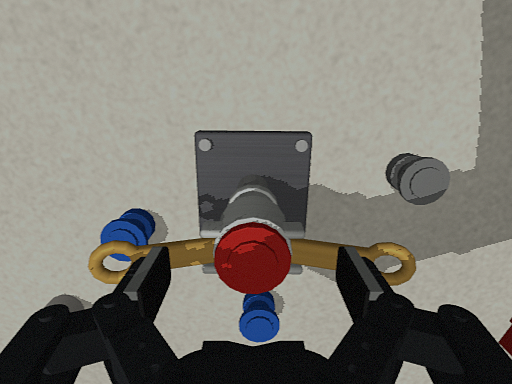

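Emit:
jog_arm --pt "0.001 0 0.008 0" --pt "0.001 0 0.016 0" --pt "0.001 0 0.023 0" --pt "0.001 0 0.03 0" --pt "0.001 0 0.037 0" --pt "0.001 0 0.037 0"

```text
clock: 3.8
position: [518.0, -194.5, 94.7]
ee_rot: [0.177, 0.984, 0.0, 0.0]
contact_force: [1.8, -0.7, 1.2]
gripper_width: 85.4
```

```bash
python3 look.py w4; python3 - <<'E'
from h import *
import cv2
im=get_image('scene')[:,:,::-1];cv2.imwrite('pics/s4.png',cv2.resize(im[100:300,80:300],None,fx=3,fy=3))
E
```

```text
3.8 [ 517.99126204 -194.47263558   94.71848474] 85.42443940007979 [ 1.80986664 -0.68084055  1.23750149]
[[-9.371e-01  3.491e-01  9.000e-04]
 [ 3.491e-01  9.371e-01  0.000e+00]
 [-9.000e-04  3.000e-04 -1.000e+00]] [-0.066  0.425 -0.366 -0.    -0.779 -1.861]
jaw yaw -20.429615495115534
err in tool to (518.6,-194.3): [-0.51018951  0.374261    0.00055944]
[ 202  264  101   82 6579] [251.56376349 306.58169935] red at z133 [ 510.80815932 -193.32132234  133.        ] tool [  7.10030571  -1.41598629 -38.28808613]
```

View pics/w4.png

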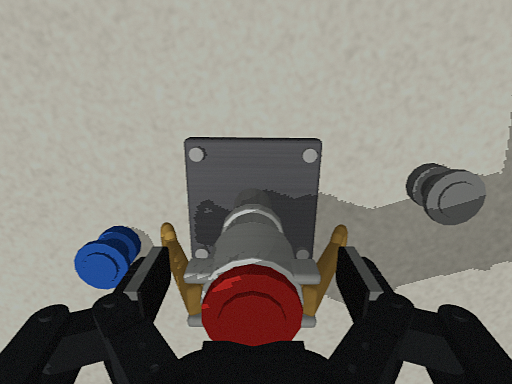

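View pics/s4.png

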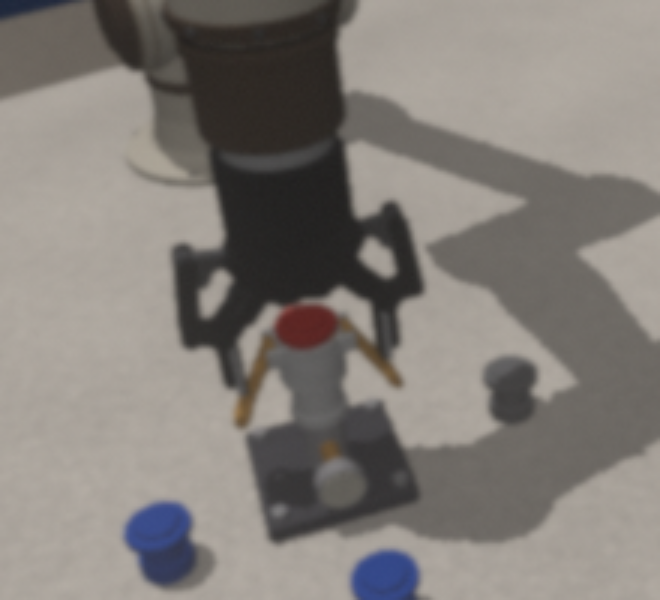

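Both arms now hang at about 35° inside the open fingers, at wrist (170,260) and (335,260), roughly symmetric. The plug is still seated, so I'll close the gripper to swing both home.

Emit:
jog_arm --pt "0 0 0 0" --pt "0 0 0 0" --pt "0 0 0 0" --pt "0 0 0 0" --pt "0 0 0 0" --pt "0 0 0 0" --hand -1

```text
clock: 4.65
position: [517.6, -195.0, 95.7]
ee_rot: [0.177, 0.984, -0.0, 0.0]
contact_force: [-0.0, -1.1, 7.1]
gripper_width: 57.5
```

```bash
python3 look.py w5
```

```text
4.65 [ 517.61808376 -194.95390506   95.66945033] 57.47253166504832 [-0.03708478 -1.09200811  7.06031791]
[[-9.372e-01  3.488e-01 -0.000e+00]
 [ 3.488e-01  9.372e-01 -1.000e-03]
 [-3.000e-04 -9.000e-04 -1.000e+00]] [-6.700e-02  4.240e-01 -3.660e-01  1.000e-03 -7.820e-01 -1.861e+00]
jaw yaw -20.413570479575448
err in tool to (518.6,-194.3): [-6.92173370e-01  9.55325541e-01 -6.73743551e-04]
[ 203  263  101   83 6598] [252.88344953 305.91830858] red at z133 [ 511.12582329 -193.48992762  133.        ] tool [  6.58365794  -0.92709029 -37.33173672]
```

View pics/w5.png

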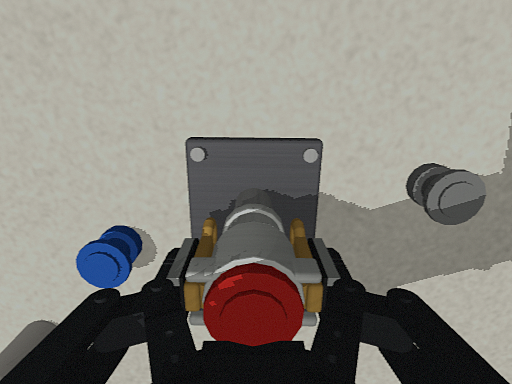

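Emit:
jog_arm --pt "0 0 0 0" --pt "0 0 0 0" --pt "0 0 0 0"

```text
clock: 5.08
position: [517.6, -195.0, 95.7]
ee_rot: [0.177, 0.984, -0.001, 0.0]
contact_force: [-0.2, 0.2, 2.8]
gripper_width: 57.7
```

Emit:
jog_arm --pt "0 0 0 0" --pt "0 0 0 0" --pt "0 0 0 0" --pt "0 0 0 0" --pt "0 0 0 0" --pt "0 0 0 0" --hand 1

```text
clock: 5.82
position: [517.6, -195.0, 95.7]
ee_rot: [0.177, 0.984, -0.001, -0.0]
contact_force: [-0.1, 0.8, 0.4]
gripper_width: 85.5
```

Emit:
jog_arm --pt "0 0 -0.02 0" --pt "0 0 -0.04 0" --pt "0 0 -0.06 0" --pt "0 0 -0.09 0" --pt "0 0 -0.12 0" --pt "0 0 -0.15 0" --pt "0 0 -0.15 0"

```text
clock: 6.7
position: [518.9, -195.1, 248.5]
ee_rot: [0.177, 0.984, -0.0, 0.003]
contact_force: [-0.2, 0.3, -1.2]
gripper_width: 85.3
```

```bash
python3 look.py w6; python3 - <<'E'
from h import *
import cv2
im=get_image('scene')[:,:,::-1];cv2.imwrite('pics/s6.png',cv2.resize(im[150:290,110:270],None,fx=4,fy=4))
cv2.imwrite('pics/w6c.png',cv2.resize(cv2.imread('pics/w6.png')[100:260,160:350],None,fx=4,fy=3.7))
E
```

```text
6.7 [ 518.91446768 -195.05724794  248.48948894] 85.2963271623641 [-0.24733885  0.3478456  -1.22741763]
[[-9.373e-01  3.486e-01  5.800e-03]
 [ 3.486e-01  9.373e-01 -2.000e-03]
 [-6.200e-03  1.000e-04 -1.000e+00]] [-0.066  0.262 -0.172  0.002 -1.131 -1.861]
jaw yaw -20.401394040538573
err in tool to (518.6,-194.3): [ 0.55870483  0.60012661 -0.00336593]
[ 231  165   44   43 1458] [252.65706447 186.28052126] red at z133 [ 515.66280393 -195.0351718   133.        ] tool [  3.76892277  -1.12942372 115.46824448]
[ 438  254   52   44 1198] [462.36227045 276.24624374] red at z133 [674.71752069 -34.85624835 133.        ] tool [-89.46933905 204.44769111 116.07391017]
```

View pics/w6c.png

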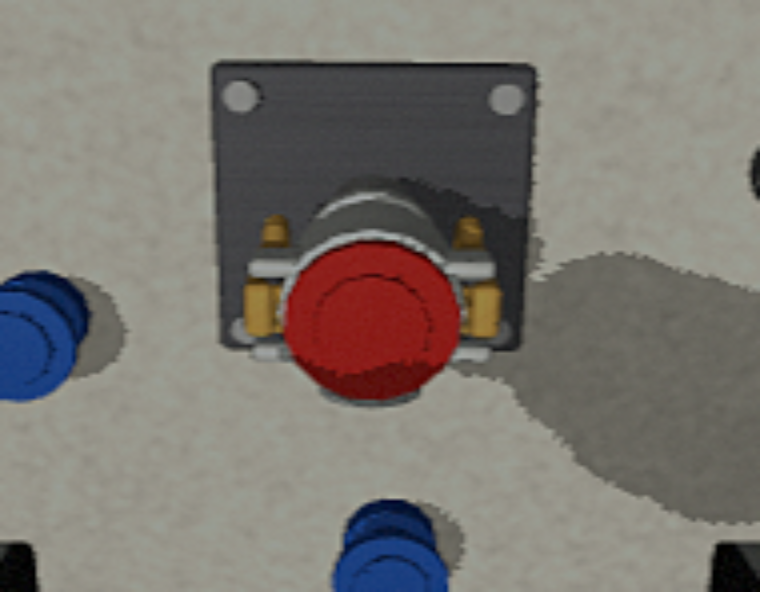

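View pics/s6.png

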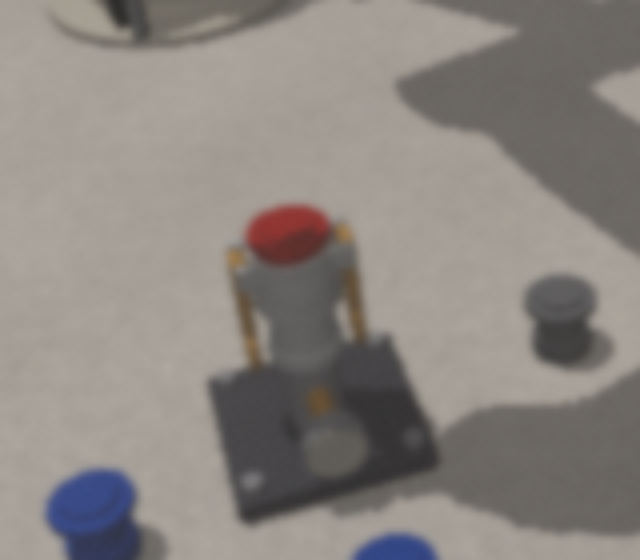

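```bash
python3 -c "
from bench import *
print(job_done())"
```

```text
the job is handed in; nothing more can be done
None
```

Both cam arms on the red coupler are down against its body and the red plug is still seated. The job is handed in, with the clock at about 6.7 s of the 29 s allowed.

**What I did:** I located the red coupler at about (518.6, −194.3) mm with a yaw of about −20.4°, and lined the open jaws up with its cam-arm axis. Lowering the fingers around it pushed both arms down together, with a highest reading of about 10 N. Closing the gripper then swung both home at the same time. I opened the gripper and rose straight up. I never moved near the black coupler or the look-alikes.

**Last checks:**
- **Arms:** The jaws stopped at 57.5–57.7 mm, slightly under the 59 mm given for locked arms. After release, both arms hang vertical and symmetric in the wrist and scene views. Their ends are about 54 mm apart centre to centre, against about 52 mm expected.
- **Plug:** It is in the same place and looks the same size in the wrist view as before, so it is still seated.
- **Disagreement:** The top and wrist cameras differed by about 2–3 mm on the coupler's position. I centred the gripper using both cameras plus the symmetry of the pads in the wrist picture.

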